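Sort sensor parts into packing trays

TASK

Sort the five loose sensor parts into the shallow cardboard trays on the packing bench: the two round barrel sensors go in the tray with the partition, one in each cell; the two T-shaped metal brackets go together in the long tray without a partition; the white block sensor goes in the square tray. Every part must end standing upright, flat on its tray's floor and let go, and the roll of tape and the small closed carton among the parts must stay where they are.

Things in the scene. Friction and masses are not known exactly. Their poses are not given: they have to be found in the camera images.
- barrel_a_mid (a point): barrel sensor, one of two alike: an upright metal barrel 30 mm across with dark thread rings, standing on a steel hex nut (10 mm high, 44 mm across corners, 38 across flats), a thin black plug on top (15 mm across, its top 10 mm); 70 mm high in all, about 0.1 kg. The bare barrel from 10 to 60 mm up is the place to grip. Point: on the barrel's axis, half-way up (35 mm above its underside); z along the axis, up.
- barrel_b_mid (a point): barrel sensor, the other of two alike: an upright metal barrel 30 mm across with dark thread rings, standing on a steel hex nut (10 mm high, 44 mm across corners, 38 across flats), a thin black plug on top (15 mm across, its top 10 mm); 70 mm high in all, about 0.1 kg. The bare barrel from 10 to 60 mm up is the place to grip. Point: on the barrel's axis, half-way up (35 mm above its underside); z along the axis, up.
- bracket_a_mid (a point): aluminium mounting bracket, one of two alike, like an upside-down T: a foot 40 x 44 mm and 8 mm thick, on its middle an upright plate 10 mm thick and 40 mm wide; 70 mm high in all, about 0.11 kg. Grip it by the plate, across the 10 mm. Point: in the middle of the plate, 35 mm above the underside; x across the plate's 10 mm (the foot's 40 mm), y along its 40 mm width (the foot's 44 mm), z up.
- bracket_b_mid (a point): aluminium mounting bracket, the other of two alike, like an upside-down T: a foot 40 x 44 mm and 8 mm thick, on its middle an upright plate 10 mm thick and 40 mm wide; 70 mm high in all, about 0.11 kg. Grip it by the plate, across the 10 mm. Point: in the middle of the plate, 35 mm above the underside; x across the plate's 10 mm (the foot's 40 mm), y along its 40 mm width (the foot's 44 mm), z up.
- box_sensor_mid (a point): block sensor: an upright white plastic block 30 x 46 mm and 70 mm high with a black window on one 46 mm wide face, about 0.12 kg. Point: its centre, 35 mm above its underside; x across its 30 mm (the window faces -x), y along its 46 mm, z up.
- tray_divided: cardboard tray with a partition, 70 mm (its x) x 136 mm (its y): a 4 mm partition across the middle, at y = 0 and as high as the walls, makes two square cells of 62 x 62 mm inside, centred at y = +33 and -33 mm. Fixed to the bench. Origin: centre of its underside on the bench; z up; floor top 4 mm above the bench, walls 4 mm thick, their top 16 mm above the bench.
- tray_long: long cardboard tray without a partition, 76 mm (its x) x 144 mm (its y) outside, 68 x 136 mm inside; two brackets stand side by side in it, for instance at y = +34 and -34 mm. Fixed to the bench. Origin: centre of its underside on the bench; z up; floor top 4 mm above the bench, walls 4 mm thick, their top 16 mm above the bench.
- tray_square: square cardboard tray, 76 x 76 mm outside, 68 x 68 mm inside. Fixed to the bench. Origin: centre of its underside on the bench; z up; floor top 4 mm above the bench, walls 4 mm thick, their top 16 mm above the bench.
- tape_mid (a point): roll of clear tape lying flat among the parts, 60 mm across, 24 mm high, to be left alone. Point: its centre, 12 mm up.
- carton_mid (a point): small closed cardboard carton among the parts, 50 x 50 mm and 40 mm high with a paper band, to be left alone. Point: its centre, 20 mm up.
Things that resemble listed ones, but are neither listed nor needed, are in the scene too. What is shaped like the part that bears barrel_a_mid but pink is not meant.

How it is judged:
By the outcome, as a careful person would: the job done as asked, in the order asked, and still so for the second after the job is handed in, with the robot touching nothing.
It also fails if it takes over 128 s, if anything falls off the work surface, if the arm or the gripper's body presses on something with over 40 N, if the wrist force passes 120 N, or if a joint passes its speed limit or range.

ROBOT

A 6-joint arm with a two-finger parallel gripper is mounted at the origin on the work surface. World frame = base frame: x ahead of the robot, y to its left, z up, the work surface at z = 0. Lengths are in m, angles in degrees, forces in N, time in s.
With the tool pointing down it reaches from about 0.35 to 0.875 m from the base axis. Payload 4.2 kg.
Tool frame: the origin (TCP) lies between the finger pads; the fingertips stand 8 mm ahead of it and the grasp point (between the pads) lies 11 mm behind it; z points along the fingers, y is the line along which they close (so a half turn about z gives the same grasp; the last joint's range is limited). The gripper opens to 87 mm and grips with 3 to 60 N. Pads are 19 mm wide; open, the fingers measure 117 mm over their backs; the gripper's body (75 mm by 190 mm) begins 51 mm behind the grasp point.
Start: joints at [84.259, 22.042, 0.453, 0, -68.411, -14.817], TCP at [0.219, 0.585, 0.231] pointing down, gripper open.
Joint ranges: [-179.83, 179.83], [-69.29, 118.12], [-61.27, 80.66], [-181.25, 117.63], [-171.15, -9.14], [-177.46, 177.46]. Speed limits (degrees/s): [159.86, 159.86, 180, 180, 180, 180].

INTERFACE

Orientations are given as a 3x3 rotation matrix whose columns are the frame's x, y, z axes.
In Python, from station import sense, capture, camera_model, finish_job, find_in gives the robot as it stands. The module is installed in compiled form; this text tells all that it offers.
- The arm moves only by the tool arm_command, never from a script. Its argument "motion" is a list of rows, each a list of 7 numbers: the finger opening in mm, from 0 to 87, then the shift along the tool's x, y, z in mm, then the turn, a rotation vector about the tool's x, y, z in rad. In form: [[jaw, dx, dy, dz, rx, ry, rz], ...]. A call has 1 to 8 rows; each row shifts and turns the commanded pose from where the row before left it, along the tool's axes as they then stand; what a row does not reach is not made up. A row lasts 1/10 s, in which the tool goes at most 50 mm and 8.59 degrees, less where a joint would pass 70% of its speed; a pose out of reach is approached as far as the arm can. A call with a gripper value outside its range is refused whole. The fingers move at their own pace and stop on an object; the grip force is fixed at half the most. Time passes only in rows, so rows that do not move let the fingers close. It gives the time, the measured TCP pose, the force, the opening and the grip force at its end, in the units of the state.
- sense(): the state, without advancing time (a new reading comes with each control period).
- capture(name): name is "scene" or "top" or "wrist"; returns the picture (480x640x3 uint8, red, green, blue); there is no depth.
- camera_model(name): a dict with "fx", "fy", "cx", "cy" (pixels), "k1" (the pictures are not rectified: a ray, as slopes to the right and down, at radius r is drawn at 1 + k1 r^2 times it, then the intrinsics apply), "R" (3x3) and "t" (3): a world point X has camera coordinates R X + t. Camera axes: x right, y down, z forward; pixel columns grow to the right and rows downward; lengths in m; the calibration is good to about 2 mm. A picture is of the moment at which its call begins: read the wrist's pose just before it. camera_model takes no time and is no camera call; for the wrist camera it gives the pose at the moment of the call.
- finish_job(): hands the job in; it is judged then, once.
Trained networks look in the newest picture that a camera, given by its name, has taken for a name from the list of things; names that differ only in an ending like _2 or _b are one class to them, and where a whole thing is asked for, a point or a joint stands for the part that bears it (a point fixed in the world has none). Each returns a list of dicts, best first, with "p" (0 to 1); they miss things now and then, are a little off and sometimes report something else, mostly with a low value. They report only what shows in the picture. A call takes as long as a camera call. They do not tell look-alikes from the thing itself.
- find_in(target, camera): "location" ([row, column] in pixels, amid what is visible of it).
The state is a dict: "time_s": time; "joints": joint angles; "joint_velocities": joint speeds; "effort": joint torques, N m; "tcp_pos": TCP position; "ee_rot": TCP orientation; "wrist_force": force on the tool from outside, world axes, zero at the start; "moment": the same for the moment, N m; "gripper_width": opening from 0.0 (shut) to 1.0 (fully open); "gripper_force": force on a finger pad.
Only numpy, scipy, OpenCV 4.12 (cv2) and the standard library are available. Lean on these libraries where they do the work, as an engineer would, in place of code of your own. Each camera call takes 0.05 s, during which the arm holds its last target. There are 200 camera calls.

## Working session

There is one attempt and no reset: what is moved stays moved. The work goes in short steps, Python scripts to look and compute and a tool call to move; the robot and the scene stay as the last step left them, time stands still between calls to the robot, and variables do not carry over. Pictures are saved under pics/ and viewed, at most 14 in all, crops included, and the job is handed in when it is done.

Besides the shell and the picture viewer there is one more tool, called as a command line: name --pt "numbers of a row" for each row, then --argument value for the rest. arm_command: Moves the arm, as the interface text tells. Its arguments: {"type":"object","properties":{"motion":{"type":"array"}},"required":["motion"]}

```bash
mkdir -p pics; cat > h.py <<'E'
import numpy as np, cv2
from station import sense, capture, camera_model, finish_job, find_in
def save(name,img): cv2.imwrite('pics/'+name+'.png',img[:,:,::-1])
def ray(m,row,col):
    p=np.array([(col-m['cx'])/m['fx'],(row-m['cy'])/m['fy']]);q=p.copy()
    for _ in range(20): q=p/(1+m['k1']*(q@q))
    R=np.array(m['R']);t=np.array(m['t'])
    return -R.T@t, R.T@np.array([q[0],q[1],1.])
def atz(m,row,col,z):
    c,d=ray(m,row,col); return c+d*(z-c[2])/d[2]
def proj(m,X):
    x=np.array(m['R'])@np.array(X)+np.array(m['t']); q=x[:2]/x[2]; q=q*(1+m['k1']*(q@q))
    return q[1]*m['fy']+m['cy'], q[0]*m['fx']+m['cx']
def tri(rays):
    A=np.zeros((3,3));b=np.zeros(3)
    for c,d in rays:
        d=d/np.linalg.norm(d);P=np.eye(3)-np.outer(d,d);A+=P;b+=P@c
    X=np.linalg.solve(A,b)
    return X,[np.linalg.norm(np.cross(X-c,d/np.linalg.norm(d))) for c,d in rays]
E
python3 - <<'E'
from h import *
np.set_printoptions(precision=3,suppress=True)
print(sense())
for c in ['scene','top']:
    img=capture(c); save(c+'0',img); m=camera_model(c); print(c,m)
    for n,z in [('barrel_a_mid',.035),('bracket_a_mid',.035),('box_sensor_mid',.035),('tray_divided',.01),('tray_long',.01),('tray_square',.01),('tape_mid',.012),('carton_mid',.02)]:
        for r in find_in(n,c):
            l=r['location']; print(n,round(r['p'],2),np.round(l),atz(m,*l,z))
E
```

```text
{'time_s': 0.0, 'joints': array([ 84.261,  22.09 ,   0.38 ,  -0.029, -68.411, -14.818]), 'joint_velocities': array([-0.04 , -0.096,  0.073, -0.057, -0.031,  0.008]), 'effort': array([  0.001, -39.066,  18.74 ,   4.22 ,   0.011,  -0.   ]), 'tcp_pos': array([0.219, 0.585, 0.229]), 'ee_rot': array([[ 0.936, -0.351, -0.001],
       [-0.351, -0.936, -0.002],
       [ 0.   ,  0.002, -1.   ]]), 'wrist_force': array([0.516, 0.922, 0.347]), 'moment': array([-0.031, -0.005, -0.118]), 'gripper_force': 0.0, 'gripper_width': 0.9963870273293913}
scene {'fx': 582.175938864677, 'fy': 582.175938864677, 'cx': 319.2799307553178, 'cy': 252.2252821212377, 'k1': -0.10359309301115344, 'R': array([[ 0.137,  0.991, -0.008],
       [ 0.81 , -0.116, -0.575],
       [-0.57 ,  0.073, -0.818]]), 't': array([-0.08 , -0.365,  1.374])}
barrel_a_mid 0.94 [329. 227.] [ 0.614 -0.161  0.035]
barrel_a_mid 0.83 [216. 267.] [ 0.377 -0.073  0.035]
barrel_a_mid 0.78 [254. 188.] [ 0.448 -0.227  0.035]
barrel_a_mid 0.67 [287. 212.] [ 0.525 -0.184  0.035]
bracket_a_mid 0.94 [254. 253.] [ 0.464 -0.106  0.035]
box_sensor_mid 0.66
[... 657 characters left out ...]
5]
barrel_a_mid 0.76 [172. 404.] [ 0.607 -0.159  0.035]
barrel_a_mid 0.71 [213. 416.] [ 0.523 -0.181  0.035]
bracket_a_mid 0.75 [248. 378.] [ 0.454 -0.106  0.035]
box_sensor_mid 0.69 [240. 146.] [0.468 0.347 0.035]
tray_divided 0.69 [169. 219.] [0.618 0.213 0.01 ]
tray_long 0.74 [190. 317.] [0.574 0.013 0.01 ]
tray_long 0.46 [184. 459.] [ 0.588 -0.273  0.01 ]
tray_square 0.82 [184. 462.] [ 0.587 -0.28   0.01 ]
tray_square 0.5 [246. 506.] [ 0.463 -0.362  0.01 ]
tape_mid 0.9 [265. 315.] [0.422 0.016 0.012]
tape_mid 0.73 [262. 203.] [0.426 0.239 0.012]
tape_mid 0.58 [243. 266.] [0.466 0.114 0.012]
carton_mid 0.89 [263. 204.] [0.425 0.234 0.02 ]
carton_mid 0.33 [246. 502.] [ 0.462 -0.352  0.02 ]
```

View pics/scene0.png

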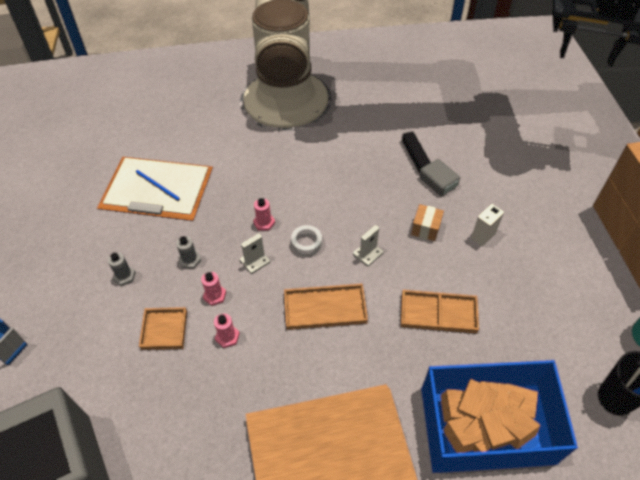

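View pics/top0.png

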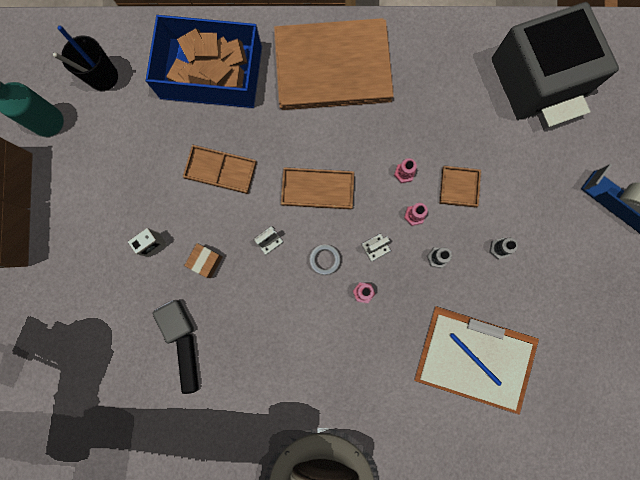

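The scene has two grey barrels at top-picture pixels (256,440) and (247,505), with pink look-alikes at (170,405), (213,417) and (291,365). Only the grey ones fit the description. The brackets are at (247,377) and (239,268), the block at (241,146), the tape at (260,324) and the carton at (261,203). I'll confirm these with one enlarged montage and fit the trays by colour.

```bash
python3 - <<'E'
from h import *
np.set_printoptions(precision=4,suppress=True)
T=cv2.imread('pics/top0.png');S=cv2.imread('pics/scene0.png')
top=[(247,505),(256,440),(245,377),(240,268),(241,144)]
sc=[(265,121),(250,188),(252,254),(244,369),(225,487)]
def tile(I,r,c,s=25,k=6):
    t=cv2.resize(I[r-s:r+s,c-s:c+s],None,fx=200/(2*s),fy=200/(2*s),interpolation=cv2.INTER_CUBIC)
    cv2.putText(t,f'{r-s},{c-s}',(3,12),0,.4,(0,0,255),1)
    for i in range(0,200,40): t[i,:4]=(0,0,255); t[:4,i]=(0,0,255)
    return t
ts=[tile(T,*p) for p in top]+[tile(S,*p) for p in sc]
ts+=[ts[0]*0]*2
cv2.imwrite('pics/mont.png',np.vstack([np.hstack(ts[i:i+4]) for i in (0,4,8)]))
# trays by colour
for I,cam,rois in [(T,'top',{'div':(135,205,170,270),'long':(155,220,270,365),'sq':(155,220,432,490)}),(S,'scene',{'div':(280,340,390,490),'long':(275,338,275,377),'sq':(298,358,130,195)})]:
    m=camera_model(cam); H=cv2.cvtColor(I,cv2.COLOR_BGR2HSV)
    M=((H[...,0]>5)&(H[...,0]<22)&(H[...,1]>100)).astype(np.uint8)
    for n,(a,b,c,d) in rois.items():
        K=np.zeros_like(M);K[a:b,c:d]=M[a:b,c:d]; K=cv2.morphologyEx(K,cv2.MORPH_CLOSE,np.ones((5,5)))
        cn=max(cv2.findContours(K,0,1)[0],key=cv2.contourArea).reshape(-1,2)
        P=np.array([atz(m,y,x,.016)[:2] for x,y in cn])*1000
        r=cv2.minAreaRect(P.astype(np.float32)); print(cam,n,np.round(r[0]),np.round(r[1]),round(r[2],1))
E
```

```text
top div [617. 212.] [138.  71.] 76.3
top long [577.  13.] [144.  78.] 86.9
top sq [ 582. -274.] [77. 78.] 84.2
scene div [620. 210.] [136.  75.] 76.1
scene long [581.  11.] [144.  81.] 86.9
scene sq [ 585. -275.] [78. 79.] 82.5
```

View pics/mont.png

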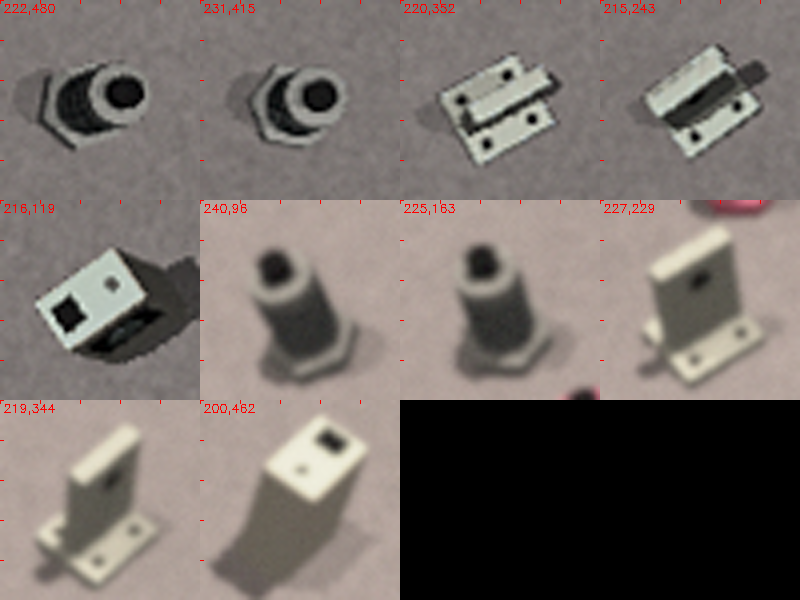

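Montage: grey barrel plugs at top (245,511) and (255,445). The bracket plates, the block and the tray colour fits are consistent. Next I triangulate the tops.

```bash
python3 - <<'E'
from h import *
np.set_printoptions(precision=4,suppress=True)
m=camera_model('top');s=camera_model('scene')
for n,a,b in [('B1',(245.25,511),(257,114.75)),('B2',(255.25,445),(240.5,183.5)),('br1',(244.25,379),(240.3,251.5)),('br2',(236,264),(231.5,370.25)),('box',(240.75,141.5),(214.5,491.25))]:
    print(n,*tri([ray(m,*a),ray(s,*b)]),atz(m,*a,.07)[:2],atz(s,*b,.07)[:2])
def ang(cam,o,p,q,z):
    f=lambda u:atz(cam,o[0]+u[1]/4,o[1]+u[0]/4,z)[:2]
    d=f(q)-f(p); return np.degrees(np.arctan2(d[1],d[0])),np.linalg.norm(d)
print('br1 plate',ang(m,(220,352),(62,112),(150,75),.07),ang(s,(227,229),(52,72),(128,32),.07))
print('br1 foot',ang(m,(220,352),(80,165),(155,125),.008),ang(m,(220,352),(120,53),(155,125),.008),ang(s,(227,229),(90,185),(165,137),.008))
print('br2',ang(m,(215,243),(45,97),(115,45),.07),ang(s,(219,344),(72,65),(135,30),.07),'foot',ang(m,(215,243),(90,158),(162,105),.008))
print('box',ang(m,(216,119),(37,103),(118,48),.07),ang(s,(200,462),(65,66),(118,16),.07),ang(s,(200,462),(118,16),(168,50),.07))
w=camera_model('wrist');R=np.array(w['R']);t=np.array(w['t']);st=sense();E=np.array(st['ee_rot'])
print(w,'cam in tool',E.T@(-R.T@t-st['tcp_pos']),'view dir in tool',E.T@R.T)
E
```

```text
B1 [ 0.4575 -0.353   0.066 ] [np.float64(0.0001275607063008574), np.float64(0.00012756070630086939)] [ 0.457  -0.3514] [ 0.4605 -0.3518]
B2 [ 0.4381 -0.2286  0.0655] [np.float64(5.2037255464522715e-05), np.float64(5.2037255464529776e-05)] [ 0.4376 -0.2277] [ 0.4415 -0.2277]
br1 [ 0.4578 -0.105   0.0686] [np.float64(7.661324117312704e-05), np.float64(7.661324117309118e-05)] [ 0.4576 -0.1048] [ 0.4588 -0.105 ]
br2 [0.4717 0.1103 0.0726] [np.float64(0.0005213359422381882), np.float64(0.0005213359422382521)] [0.4721 0.1112] [0.4698 0.1103]
box [0.4619 0.3429 0.0691] [np.float64(3.402594064118236e-05), np.float64(3.4025940641112914e-05)] [0.4618 0.3426] [0.4625 0.3424]
br1 plate (np.float64(-66.8498989096676), np.float64(0.04493426749060809)) (np.float64(116.11334715432352), np.float64(0.039661531358358225))
br1 foot (np.float64(-61.69487527142273), np.float64(0.04249694701292463)) (np.float64(-154.70200326385444), np.float64(0.03990096251523575)) (np.float64(120.68440141300887), np.float64(0.04304279845367213))
br2 (np.float64(-52.50560574260376), np.float64(0.040895930243820655)) (np.float64(115.87526503851036), np.float64(0.035696760756473815)) foot (np.float64(-52.91644704623486), np.float64(0.044454526292345094))
box (np.float64(-54.51012494305128), np.float64(0.04552511704173669)) (np.float64(127.00666601618616), np.float64(0.04287334154431448)) (np.float64(36.50524574255051), np.float64(0.028971572142745032))
{'fx': 413.8637101383635, 'fy': 413.8637101383635, 'cx': 310.7619782927681, 'cy': 241.95183706047487, 'k1': -0.012525685864539325, 'R': array([[-0.3504, -0.9366,  0.0014],
       [-0.9074,  0.3398,  0.2474],
       [-0.2322,  0.0855, -0.9689]]), 't': array([ 0.6246, -0.0293,  0.3912])} cam in tool [ 0.0679 -0.0002 -0.1548] view dir in tool [[ 0.0008 -0.9689 -0.2474]
 [ 1.      0.0004  0.0016]
 [-0.0014 -0.2474  0.9689]]
```

arm_command --pt "87 0 0 0 0 0 -0.12" --pt "87 0 0 0 0 0 -0.12" --pt "87 0 0 0 0 0 -0.118" --pt "87 30 38 0 0 0 0" --pt "87 30 38 0 0 0 0" --pt "87 30 38 0 0 0 0" --pt "87 30 38 0 0 0 0" --pt "87 30 38 0 0 0 0"

```text
time_s: 1.7
tcp_pos: [0.3702, 0.3935, 0.2309]
ee_rot: [[1.0, -0.0, 0.0], [-0.0, -1.0, 0.0], [0.0, -0.0, -1.0]]
wrist_force: [0.5, 0.6, 0.4]
gripper_width: 1.0
gripper_force: 0.0
```

arm_command --pt "87 4 48 0 0 0 0" --pt "87 4 48 0 0 0 0" --pt "87 4 48 0 0 0 0" --pt "87 4 48 0 0 0 0" --pt "87 4 48 0 0 0 0" --pt "87 4 48 0 0 0 0" --pt "87 4 48 0 0 0 0" --pt "87 4 48 0 0 0 0"

```text
time_s: 2.5
tcp_pos: [0.4008, 0.0093, 0.2311]
ee_rot: [[1.0, 0.0, 0.002], [0.0, -1.0, 0.001], [0.002, -0.001, -1.0]]
wrist_force: [0.9, 0.6, -0.7]
gripper_width: 1.0
gripper_force: 0.0
```

arm_command --pt "87 0 50 0 0 0 0" --pt "87 0 50 0 0 0 0" --pt "87 0 50 0 0 0 0" --pt "87 0 50 0 0 0 0" --pt "87 0 50 0 0 0 0" --pt "87 0 0 0 0 0 0" --pt "87 0 0 0 0 0 0"

```text
time_s: 3.2
tcp_pos: [0.4002, -0.24, 0.2302]
ee_rot: [[1.0, -0.004, -0.001], [-0.004, -1.0, 0.0], [-0.001, -0.0, -1.0]]
wrist_force: [-0.5, -0.9, -0.4]
gripper_width: 0.999
gripper_force: 0.0
```

```bash
python3 - <<'E'
from h import *
np.set_printoptions(precision=4,suppress=True)
st=sense();print(st['tcp_pos'],st['joints'],st['ee_rot'],st['time_s'])
m=camera_model('wrist');save('w1',capture('wrist'))
for n,z in [('barrel_a_mid',.035),('bracket_a_mid',.035),('tray_square',.01),('tray_long',.01)]:
    for r in find_in(n,'wrist'): print(n,round(r['p'],2),np.round(r['location']),atz(m,*r['location'],z))
E
```

```text
[ 0.4002 -0.24    0.2302] [-10.9394   6.4801 -20.7747  -0.0132 -62.7865 100.7016] [[ 1.     -0.0043 -0.0007]
 [-0.0043 -1.      0.0003]
 [-0.0007 -0.0003 -1.    ]] 3.2
barrel_a_mid 0.85 [252. 137.] [ 0.3699 -0.0877  0.035 ]
barrel_a_mid 0.76 [173. 296.] [ 0.4382 -0.2286  0.035 ]
barrel_a_mid 0.71 [ 67. 244.] [ 0.5209 -0.1886  0.035 ]
barrel_a_mid 0.66 [29. 51.] [ 0.5497 -0.0391  0.035 ]
bracket_a_mid 0.83 [152. 154.] [ 0.4563 -0.1111  0.035 ]
tray_square 0.8 [ 21. 356.] [ 0.5605 -0.2781  0.01  ]
tray_long 0.93 [30. 50.] [ 0.555  -0.0243  0.01  ]
```

View pics/w1.png

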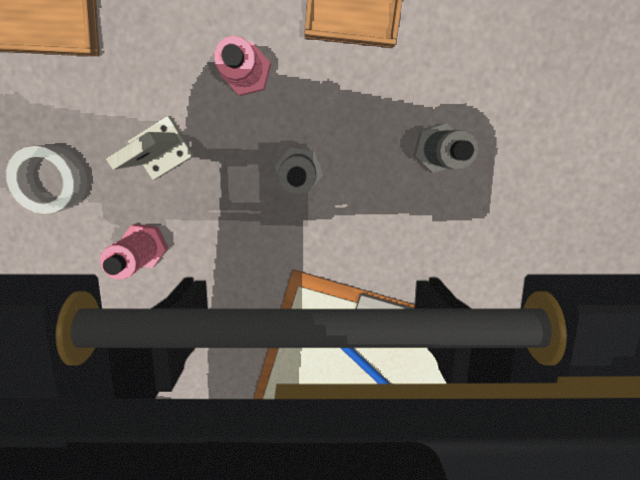

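The wrist view shows the near grey barrel's plug at (176,297) and the far one's at (150,461). The pink barrels at (57,234) and (262,115) are left alone. Bracket 1's plate-top edge runs from about (160,112) to (133,160).

```bash
cat >> h.py <<'E'
def blob(img,m,row,col,z,s=14,thr=60):
    "centroid of dark plug near row,col"
    g=cv2.cvtColor(img,cv2.COLOR_RGB2GRAY);a=int(row)-s;b=int(col)-s
    sub=(g[a:a+2*s,b:b+2*s]<thr).astype(np.uint8)
    n,l,st,c=cv2.connectedComponentsWithStats(sub); k=1+np.argmax(st[1:,4])
    p=(c[k][1]+a,c[k][0]+b); return p,st[k],atz(m,*p,z)
E
python3 - <<'E'
from h import *
np.set_printoptions(precision=4,suppress=True)
img=cv2.imread('pics/w1.png')[:,:,::-1];m=camera_model('wrist');t=camera_model('top')
for (r,c),tp in [((176,297),(255.25,445)),((150,461),(245.25,511))]:
    for thr in (30,45): print(thr,blob(img,m,r,c,.07,thr=thr))
    print(atz(m,r,c,.07),tri([ray(m,r,c),ray(t,*tp)]))
E
```

```text
30 ((np.float64(176.14798206278027), np.float64(296.21076233183857)), array([  5,   5,  18,  19, 223], dtype=int32), array([ 0.4397, -0.2271,  0.07  ]))
45 ((np.float64(176.1467576791809), np.float64(296.24232081911265)), array([  4,   5,  19,  20, 293], dtype=int32), array([ 0.4397, -0.2271,  0.07  ]))
[ 0.4398 -0.2277  0.07  ] (array([ 0.4387, -0.2281,  0.0658]), [np.float64(0.000881839718279604), np.float64(0.0008818397182796102)])
30 ((np.float64(149.05263157894737), np.float64(453.35087719298247)), array([ 3,  5, 10, 18, 57], dtype=int32), array([ 0.4602, -0.3445,  0.07  ]))
45 ((np.float64(149.91899441340783), np.float64(461.1368715083799)), array([  3,   5,  23,  19, 358], dtype=int32), array([ 0.4596, -0.3504,  0.07  ]))
[ 0.4595 -0.3503  0.07  ] (array([ 0.459 , -0.3569,  0.0532]), [np.float64(0.0005415921005325028), np.float64(0.0005415921005324117)])
```

arm_command --pt "87 39 -12.5 30 0 0 0" --pt "87 0 0 50 0 0 0" --pt "87 0 0 50 0 0 0" --pt "87 0 0 45 0 0 0" --pt "87 0 0 25 0 0 0" --pt "87 0 0 0 0 0 0" --pt "87 0 0 0 0 0 0"

```text
time_s: 4.15
tcp_pos: [0.4402, -0.2261, 0.0317]
ee_rot: [[1.0, 0.002, 0.001], [0.002, -1.0, -0.001], [0.001, 0.001, -1.0]]
wrist_force: [0.7, 0.6, 0.1]
gripper_width: 1.001
gripper_force: 0.0
```

arm_command --pt "10 0 0 0 0 0 0" --pt "10 0 0 0 0 0 0" --pt "10 0 0 0 0 0 0" --pt "10 0 0 0 0 0 0" --pt "10 0 0 0 0 0 0" --pt "10 0 0 0 0 0 0" --pt "10 0 0 0 0 0 0" --pt "10 0 0 0 0 0 0"

```text
time_s: 4.95
tcp_pos: [0.4392, -0.2268, 0.031]
ee_rot: [[1.0, -0.001, -0.0], [-0.001, -1.0, -0.0], [-0.0, 0.0, -1.0]]
wrist_force: [0.4, -0.4, -0.5]
gripper_width: 0.354
gripper_force: 0.4
```

arm_command --pt "10 0 0 0 0 0 0" --pt "10 0 0 0 0 0 0" --pt "10 0 0 -40 0 0 0" --pt "10 0 0 -50 0 0 0" --pt "10 0 0 -50 0 0 0" --pt "10 0 0 0 0 0 0"

```text
time_s: 5.55
tcp_pos: [0.4436, -0.2279, 0.1781]
ee_rot: [[1.0, 0.001, 0.015], [0.001, -1.0, -0.004], [0.015, 0.004, -1.0]]
wrist_force: [0.5, -0.6, -0.4]
gripper_width: 0.337
gripper_force: 30.0
```

arm_command --pt "10 10 -47 0 0 0 0" --pt "10 10 -47 0 0 0 0" --pt "10 10 -47 0 0 0 0" --pt "10 10 -47 0 0 0 0" --pt "10 10 -47 0 0 0 0" --pt "10 10 -47 0 0 0 0" --pt "10 10 -47 0 0 0 0" --pt "10 10 -47 0 0 0 0"

```text
time_s: 6.35
tcp_pos: [0.5189, 0.1512, 0.1702]
ee_rot: [[1.0, -0.001, -0.001], [-0.001, -1.0, -0.0], [-0.001, 0.0, -1.0]]
wrist_force: [0.2, -0.5, -0.9]
gripper_width: 0.335
gripper_force: 30.0
```

arm_command --pt "10 10 -31 0 0 0 0" --pt "10 10 -30 0 0 0 0" --pt "10 0 0 0 0 0 0" --pt "10 0 0 0 0 0 0"

```text
time_s: 6.75
tcp_pos: [0.5387, 0.2104, 0.1696]
ee_rot: [[1.0, -0.0, -0.003], [-0.0, -1.0, -0.001], [-0.003, 0.001, -1.0]]
wrist_force: [-0.6, -0.0, -1.5]
gripper_width: 0.339
gripper_force: 30.0
```

```bash
python3 - <<'E'
from h import *
np.set_printoptions(precision=4,suppress=True)
st=sense();print(st['tcp_pos'],st['gripper_width'],st['gripper_force'])
m=camera_model('wrist');save('w2',capture('wrist'));import json
json.dump({k:np.array(v).tolist() for k,v in m.items()},open('w2.json','w'))
E
```

```text
[0.5387 0.2104 0.1696] 0.33932134337234793 29.979398595169187
```

View pics/w2.png

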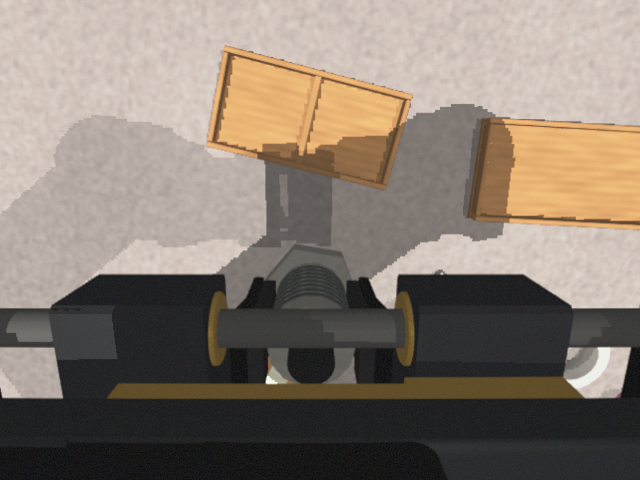

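The wrist view shows the divided tray's rim corners at (47,225), (95,411), (188,386) and (146,208). The held barrel is upright.

```bash
python3 - <<'E'
from h import *
import json
np.set_printoptions(precision=4,suppress=True)
m={k:np.array(v) for k,v in json.load(open('w2.json')).items()}
P=np.array([atz(m,r,c,.016)[:2] for r,c in [(47,225),(95,411),(188,386),(146,208)]])
c=P.mean(0);print(P,c,'edges',[np.linalg.norm(P[i]-P[i-1]) for i in range(4)])
d=(P[0]+P[3]-P[1]-P[2]);d/=np.linalg.norm(d);print('yaw',np.degrees(np.arctan2(d[1],d[0]))-90,'cells',c+d*.033,c-d*.033)
# long tray left rim corners
print([atz(m,r,c,.016)[:2] for r,c in [(119,483),(218,470)]])
E
```

```text
[[0.6658 0.2688]
 [0.6346 0.139 ]
 [0.5689 0.1537]
 [0.5993 0.2844]] [0.6171 0.2115] edges [np.float64(0.06826419716256532), np.float64(0.13350076927802704), np.float64(0.06735532548173018), np.float64(0.13422055282425738)]
yaw -13.311918728494433 cells [0.6247 0.2436] [0.6096 0.1793]
[array([0.6185, 0.0862]), array([0.5462, 0.0887])]
```

arm_command --pt "10 43 -17 0 0 0 0" --pt "10 43 -16 0 0 0 0" --pt "10 0 0 40 0 0 0" --pt "10 0 0 45 0 0 0" --pt "10 0 0 30 0 0 0" --pt "10 0 0 15 0 0 0" --pt "10 0 0 5 0 0 0" --pt "10 0 0 0 0 0 0"

```text
time_s: 7.6
tcp_pos: [0.6262, 0.2429, 0.037]
ee_rot: [[1.0, -0.001, 0.002], [-0.001, -1.0, 0.001], [0.002, -0.001, -1.0]]
wrist_force: [-0.2, 0.7, -0.4]
gripper_width: 0.332
gripper_force: 30.0
```

arm_command --pt "50 0 0 0 0 0 0" --pt "50 0 0 0 0 0 0" --pt "50 0 0 0 0 0 0" --pt "50 0 0 0 0 0 0" --pt "50 0 0 -20 0 0 0" --pt "87 0 0 -50 0 0 0" --pt "87 0 0 -50 0 0 0" --pt "87 -40 0 0 0 0 0"

```text
time_s: 8.4
tcp_pos: [0.5935, 0.2463, 0.1651]
ee_rot: [[1.0, -0.001, 0.019], [-0.001, -1.0, 0.009], [0.019, -0.009, -1.0]]
wrist_force: [-1.1, 1.1, 0.6]
gripper_width: 0.766
gripper_force: 0.0
```

arm_command --pt "87 -18 46 0 0 0 0" --pt "87 -18 46 0 0 0 0" --pt "87 -18 46 0 0 0 0" --pt "87 -18 46 0 0 0 0" --pt "87 -18 46 0 0 0 0" --pt "87 -18 46 0 0 0 0" --pt "87 -18 46 0 0 0 0" --pt "87 -18 46 0 0 0 0"

```text
time_s: 9.2
tcp_pos: [0.4405, -0.1262, 0.1567]
ee_rot: [[1.0, 0.0, 0.002], [0.0, -1.0, -0.0], [0.002, 0.0, -1.0]]
wrist_force: [0.8, -1.2, 1.1]
gripper_width: 0.997
gripper_force: 0.0
```

arm_command --pt "87 0 45 0 0 0 0" --pt "87 0 45 0 0 0 0" --pt "87 0 45 0 0 0 0" --pt "87 0 45 0 0 0 0" --pt "87 0 30 0 0 0 0" --pt "87 0 0 0 0 0 0" --pt "87 0 0 0 0 0 0"

```text
time_s: 9.9
tcp_pos: [0.4407, -0.3349, 0.1558]
ee_rot: [[1.0, -0.002, -0.0], [-0.002, -1.0, 0.0], [-0.0, -0.0, -1.0]]
wrist_force: [0.1, 0.4, 0.1]
gripper_width: 1.001
gripper_force: 0.0
```

```bash
python3 - <<'E'
from h import *
np.set_printoptions(precision=4,suppress=True)
st=sense();print(st['tcp_pos'],st['time_s'])
m=camera_model('wrist');w=capture('wrist');r,c=proj(m,(.459,-.351,.07));print(r,c);
for thr in (35,45): print(blob(w,m,r,c,.07,s=18,thr=thr))
a=capture('top');save('t2',a);
r0,c0=60,0
out=np.vstack([np.hstack([cv2.resize(a[130:230,170:303],(400,300)),cv2.resize(w[max(0,int(r)-50):int(r)+50,int(c)-66:int(c)+67],(400,300))])])
save('m2',out)
E
```

```text
[ 0.4407 -0.3349  0.1558] 9.9
222.43868090909208 337.136618035958
((np.float64(223.41067761806983), np.float64(342.30800821355234)), array([ 12,   7,  24,  26, 487], dtype=int32), array([ 0.4584, -0.3541,  0.07  ]))
((np.float64(223.52038834951458), np.float64(342.29514563106795)), array([ 11,   7,  25,  26, 515], dtype=int32), array([ 0.4583, -0.3541,  0.07  ]))
```

View pics/m2.png

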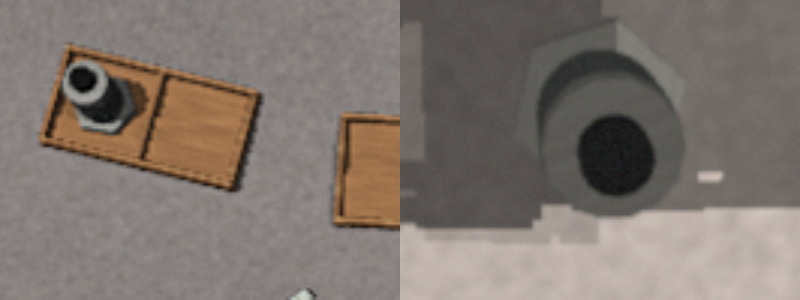

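The left crop shows the first barrel standing inside the left cell. The right crop shows the second grey barrel, with its plug at (223,342) in the wrist picture. I grasp it and carry it over.

arm_command --pt "87 18 18.5 20 0 0 0" --pt "87 0 0 45 0 0 0" --pt "87 0 0 40 0 0 0" --pt "87 0 0 21 0 0 0" --pt "87 0 0 0 0 0 0" --pt "10 0 0 0 0 0 0" --pt "10 0 0 0 0 0 0" --pt "10 0 0 0 0 0 0"

```text
time_s: 10.8
tcp_pos: [0.4603, -0.3534, 0.032]
ee_rot: [[1.0, -0.0, 0.003], [-0.0, -1.0, -0.002], [0.003, 0.002, -1.0]]
wrist_force: [-0.2, -0.7, 0.3]
gripper_width: 0.815
gripper_force: 0.0
```

arm_command --pt "10 0 0 0 0 0 0" --pt "10 0 0 0 0 0 0" --pt "10 0 0 0 0 0 0" --pt "10 0 0 0 0 0 0" --pt "10 0 0 0 0 0 0" --pt "10 0 0 0 0 0 0" --pt "10 0 0 0 0 0 0"

```text
time_s: 11.5
tcp_pos: [0.4591, -0.3533, 0.03]
ee_rot: [[1.0, -0.001, -0.0], [-0.001, -1.0, -0.0], [-0.0, 0.0, -1.0]]
wrist_force: [-0.1, -0.8, 0.9]
gripper_width: 0.338
gripper_force: 30.0
```

arm_command --pt "10 0 0 -40 0 0 0" --pt "10 0 0 -50 0 0 0" --pt "10 0 0 -50 0 0 0" --pt "10 10 -45 0 0 0 0" --pt "10 10 -45 0 0 0 0" --pt "10 10 -45 0 0 0 0" --pt "10 10 -45 0 0 0 0" --pt "10 10 -45 0 0 0 0"

```text
time_s: 12.3
tcp_pos: [0.5089, -0.1264, 0.1698]
ee_rot: [[1.0, -0.001, -0.001], [-0.001, -1.0, 0.0], [-0.001, -0.0, -1.0]]
wrist_force: [0.9, 0.3, -1.7]
gripper_width: 0.336
gripper_force: 30.0
```

arm_command --pt "10 14 -44 0 0 0 0" --pt "10 14 -44 0 0 0 0" --pt "10 14 -44 0 0 0 0" --pt "10 14 -44 0 0 0 0" --pt "10 14 -44 0 0 0 0" --pt "10 14 -44 0 0 0 0" --pt "10 17 -44 0 0 0 0" --pt "10 0 0 0 0 0 0"

```text
time_s: 13.1
tcp_pos: [0.6119, 0.1847, 0.1687]
ee_rot: [[1.0, 0.004, 0.001], [0.004, -1.0, 0.001], [0.001, -0.001, -1.0]]
wrist_force: [-0.8, -0.1, -1.1]
gripper_width: 0.335
gripper_force: 30.0
```

arm_command --pt "10 0 0 40 0 0 0" --pt "10 0 0 40 0 0 0" --pt "10 0 0 0 0 0 0" --pt "10 0 0 0 0 0 0"

```text
time_s: 13.5
tcp_pos: [0.6105, 0.1791, 0.0899]
ee_rot: [[1.0, -0.001, -0.001], [-0.001, -1.0, -0.001], [-0.001, 0.001, -1.0]]
wrist_force: [1.0, 0.8, -0.4]
gripper_width: 0.336
gripper_force: 30.0
```

arm_command --pt "10 0 0 35 0 0 0" --pt "10 0 0 15 0 0 0" --pt "10 0 0 4.5 0 0 0" --pt "10 0 0 0 0 0 0" --pt "48 0 0 0 0 0 0" --pt "48 0 0 0 0 0 0" --pt "48 0 0 0 0 0 0" --pt "48 0 0 0 0 0 0"

```text
time_s: 14.3
tcp_pos: [0.611, 0.1799, 0.0364]
ee_rot: [[1.0, -0.001, 0.001], [-0.001, -1.0, 0.001], [0.001, -0.001, -1.0]]
wrist_force: [-0.8, -0.4, 0.3]
gripper_width: 0.535
gripper_force: 0.0
```

arm_command --pt "48 0 0 -20 0 0 0" --pt "48 0 0 -45 0 0 0" --pt "70 0 0 -50 0 0 0" --pt "70 -47 15 -20 0 0 0" --pt "70 -47 15 0 0 0 0" --pt "70 -47 15 0 0 0 0" --pt "70 -47 15 0 0 0 0" --pt "70 0 0 0 0 0 0"

```text
time_s: 15.1
tcp_pos: [0.4184, 0.1171, 0.1685]
ee_rot: [[1.0, -0.001, -0.006], [-0.001, -1.0, -0.002], [-0.006, 0.002, -1.0]]
wrist_force: [1.2, 0.2, -0.1]
gripper_width: 0.798
gripper_force: 0.0
```

arm_command --pt "70 0 0 0 0 0 0" --pt "70 0 0 0 0 0 0"

```text
time_s: 15.3
tcp_pos: [0.4267, 0.1216, 0.1701]
ee_rot: [[1.0, -0.001, 0.002], [-0.001, -1.0, 0.001], [0.002, -0.001, -1.0]]
wrist_force: [0.4, 0.6, 0.1]
gripper_width: 0.807
gripper_force: 0.0
```

```bash
python3 - <<'E'
from h import *
import json
np.set_printoptions(precision=4,suppress=True)
st=sense();print(st['tcp_pos'],st['time_s'])
m=camera_model('wrist');save('w3',capture('wrist'))
json.dump({k:np.array(v).tolist() for k,v in m.items()},open('w3.json','w'))
print(proj(m,(.472,.110,.07)))
E
```

```text
[0.4267 0.1216 0.1701] 15.3
(np.float64(174.71128095116728), np.float64(329.15764761964556))
```

View pics/w3.png

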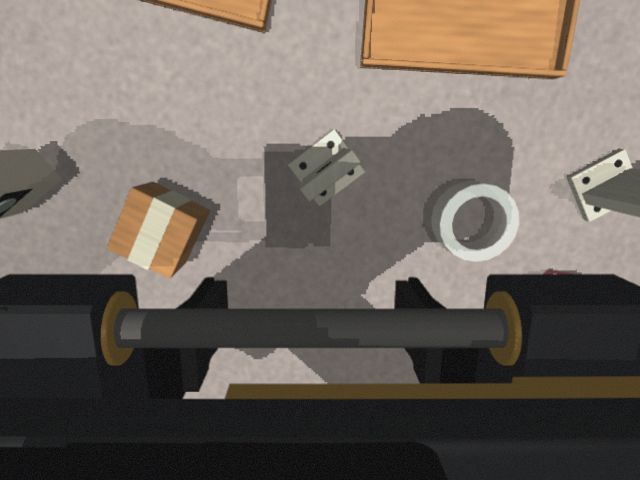

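Bracket 2 is at about (168,327), with the carton at (228,160) and the tape at (220,478) to its sides. I enlarge it for the plate angle.

```bash
python3 - <<'E'
import cv2,numpy as np
I=cv2.imread('pics/w3.png')
a=cv2.resize(I[120:215,280:375],(570,570),interpolation=cv2.INTER_CUBIC)
a=cv2.convertScaleAbs(a,alpha=1.3)
for k in range(0,570,60): a[k,:8]=(0,0,255);a[:8,k]=(0,0,255)
cv2.imwrite('pics/w3c.png',a)
E
```

```text
(no output)
```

View pics/w3c.png

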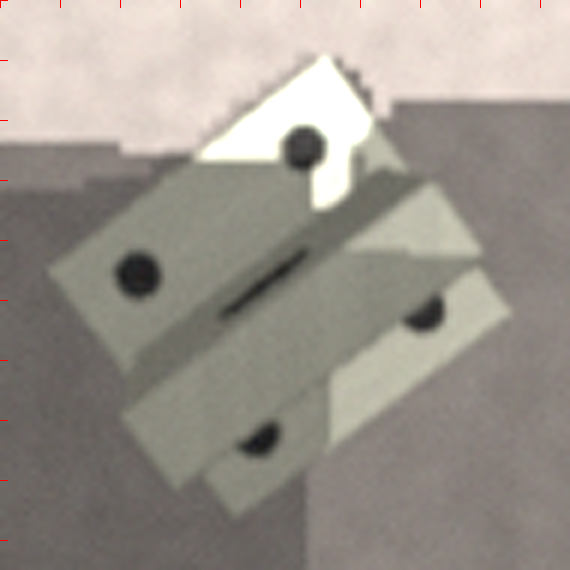

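```bash
cat >> h.py <<'E'
import json
def quad(m,o,k,pts,z):
    P=np.array([atz(m,o[0]+y/k,o[1]+x/k,z)[:2] for x,y in pts]);c=P.mean(0)
    e=[np.linalg.norm(P[i]-P[i-1])*1000 for i in range(4)]
    d=P[1]+P[2]-P[0]-P[3]; return c*1000,np.round(e,1),np.degrees(np.arctan2(d[1],d[0]))
def load(f): return {k:np.array(v) for k,v in json.load(open(f)).items()}
E
python3 - <<'E'
from h import *
m=load('w3.json')
print(quad(m,(120,280),6,[(122,415),(432,182),(485,255),(180,490)],.07))
print(quad(m,(120,280),6,[(50,270),(325,55),(512,312),(238,517)],.008))
E
```

```text
(array([471.12697267, 109.15582852]), array([ 9.8, 39.1,  9.1, 39. ]), np.float64(-52.6759808033678))
(array([471.23812957, 109.05690869]), array([39.4, 43.1, 39.5, 43.3]), np.float64(-52.710441179741025))
```

arm_command --pt "40 44.5 12.5 0 0 0 0" --pt "40 0 0 0 0 0 0.132" --pt "40 0 0 0 0 0 0.132" --pt "40 0 0 0 0 0 0.132" --pt "40 0 0 0 0 0 0.132" --pt "40 0 0 0 0 0 0.132" --pt "40 0 0 0 0 0 0.13" --pt "40 0 0 0 0 0 0.13"

```text
time_s: 16.15
tcp_pos: [0.4712, 0.1087, 0.1689]
ee_rot: [[0.6, -0.8, -0.0], [-0.8, -0.6, -0.0], [0.0, 0.0, -1.0]]
wrist_force: [0.6, -0.7, -0.3]
gripper_width: 0.462
gripper_force: 0.0
```

arm_command --pt "40 0 0 30 0 0 0" --pt "40 0 0 20 0 0 0" --pt "40 0 0 0 0 0 0" --pt "40 0 0 0 0 0 0"

```text
time_s: 16.55
tcp_pos: [0.4709, 0.1085, 0.1192]
ee_rot: [[0.605, -0.796, -0.0], [-0.796, -0.605, -0.001], [0.0, 0.001, -1.0]]
wrist_force: [1.1, -0.0, -0.3]
gripper_width: 0.46
gripper_force: 0.0
```

```bash
python3 - <<'E'
from h import *
np.set_printoptions(precision=4,suppress=True)
st=sense();E=st['ee_rot'];print(st['tcp_pos'],np.degrees(np.arctan2(E[1,0],E[0,0])))
print('shift',E.T@(np.array([.4713,.1091,.030])-st['tcp_pos'])*1000)
m=load('w3.json');P=[atz(m,r,c,.016)[:2] for r,c in [(66,362),(76,565)]];d=P[0]-P[1];print(P,np.linalg.norm(d),np.degrees(np.arctan2(d[1],d[0]))-90)
d/=np.linalg.norm(d);print('long centre',(P[0]+P[1])/2+.038*np.array([d[1],-d[0]]))
E
```

```text
[0.4709 0.1085 0.1192] -52.751840632149744
shift [-0.3009 -0.7034 89.2168]
[array([0.5425, 0.0855]), array([ 0.5365, -0.0577])] 0.14334440717618155 -2.3964328267453254
long centre [0.5774 0.0123]
```

arm_command --pt "40 0 -0.7 40 0 0 0" --pt "40 0 0 35 0 0 0" --pt "40 0 0 14 0 0 0" --pt "40 0 0 0 0 0 0" --pt "0 0 0 0 0 0 0" --pt "0 0 0 0 0 0 0" --pt "0 0 0 0 0 0 0" --pt "0 0 0 0 0 0 0"

```text
time_s: 17.35
tcp_pos: [0.471, 0.109, 0.0313]
ee_rot: [[0.605, -0.796, 0.002], [-0.796, -0.605, 0.001], [0.0, -0.002, -1.0]]
wrist_force: [-0.0, -0.7, -0.3]
gripper_width: 0.183
gripper_force: 0.0
```

arm_command --pt "0 0 0 0 0 0 0" --pt "0 0 0 0 0 0 0" --pt "0 0 0 0 0 0 0" --pt "0 0 0 0 0 0 0"

```text
time_s: 17.75
tcp_pos: [0.4708, 0.1089, 0.031]
ee_rot: [[0.606, -0.796, 0.001], [-0.796, -0.606, 0.0], [0.0, -0.001, -1.0]]
wrist_force: [-1.0, -0.6, 5.7]
gripper_width: 0.115
gripper_force: 30.0
```

arm_command --pt "0 0 0 -40 0 0 0" --pt "0 0 0 -50 0 0 0" --pt "0 0 0 0 0 0 0.141" --pt "0 0 0 0 0 0 0.141" --pt "0 0 0 0 0 0 0.141" --pt "0 0 0 0 0 0 0.141" --pt "0 0 0 0 0 0 0.139" --pt "0 0 0 0 0 0 0"

```text
time_s: 18.55
tcp_pos: [0.4697, 0.1083, 0.1197]
ee_rot: [[-0.053, -0.999, -0.001], [-0.999, 0.053, -0.0], [0.001, 0.001, -1.0]]
wrist_force: [0.2, -0.4, -0.7]
gripper_width: 0.114
gripper_force: 30.0
```

arm_command --pt "0 18.5 -37 0 0 0 0" --pt "0 18.5 -37 0 0 0 0" --pt "0 18 -37 0 0 0 0" --pt "0 0 0 0 0 0 0" --pt "0 0 0 0 0 0 0"

```text
time_s: 19.05
tcp_pos: [0.5778, 0.0471, 0.119]
ee_rot: [[-0.053, -0.999, -0.002], [-0.999, 0.053, -0.0], [0.0, 0.002, -1.0]]
wrist_force: [-0.8, 0.4, -0.6]
gripper_width: 0.117
gripper_force: 30.0
```

```bash
python3 - <<'E'
from h import *
np.set_printoptions(precision=4,suppress=True)
st=sense();E=st['ee_rot'];print(st['tcp_pos'],np.degrees(np.arctan2(E[1,0],E[0,0])),st['gripper_width']*87)
print('shift',E.T@(np.array([.579,.0475,.0355])-st['tcp_pos'])*1000)
E
```

```text
[0.5778 0.0471 0.119 ] -93.02803514073297 10.14158184619642
shift [-0.4626 -1.3498 83.5418]
```

arm_command --pt "0 0 -1 40 0 0 0" --pt "0 0 0 30 0 0 0" --pt "0 0 0 13 0 0 0" --pt "0 0 0 0 0 0 0" --pt "35 0 0 0 0 0 0" --pt "35 0 0 0 0 0 0" --pt "35 0 0 0 0 0 0" --pt "35 0 0 0 0 0 0"

```text
time_s: 19.85
tcp_pos: [0.5797, 0.048, 0.038]
ee_rot: [[-0.053, -0.999, 0.001], [-0.999, 0.053, 0.0], [-0.001, -0.001, -1.0]]
wrist_force: [-0.7, 0.3, -1.2]
gripper_width: 0.366
gripper_force: 0.0
```

arm_command --pt "35 0 0 -30 0 0 0" --pt "35 0 0 -50 0 0 0" --pt "35 0 0 -50 0 0 0" --pt "40 30 34 0 0 0 0" --pt "40 30 34 0 0 0 0" --pt "40 30 34 0 0 0 0" --pt "40 30 34 0 0 0 0" --pt "40 0 0 0 0 0 -0.131"

```text
time_s: 20.65
tcp_pos: [0.432, -0.0671, 0.1673]
ee_rot: [[0.078, -0.997, -0.003], [-0.997, -0.078, 0.001], [-0.001, 0.003, -1.0]]
wrist_force: [0.6, -0.4, 0.3]
gripper_width: 0.462
gripper_force: 0.0
```

arm_command --pt "40 0 0 0 0 0 -0.131" --pt "40 0 0 0 0 0 -0.131" --pt "40 0 0 0 0 0 -0.131" --pt "40 0 0 0 0 0 0" --pt "40 0 0 0 0 0 0"

```text
time_s: 21.15
tcp_pos: [0.4371, -0.0649, 0.1675]
ee_rot: [[0.451, -0.892, 0.0], [-0.892, -0.451, 0.0], [0.0, -0.0, -1.0]]
wrist_force: [-0.5, 0.2, -0.1]
gripper_width: 0.457
gripper_force: 0.0
```

```bash
python3 - <<'E'
from h import *
np.set_printoptions(precision=4,suppress=True)
st=sense();print(st['tcp_pos'],st['time_s'])
m=camera_model('wrist');w=capture('wrist');json.dump({k:np.array(v).tolist() for k,v in m.items()},open('w4.json','w'))
save('w4',w);r,c=map(int,proj(m,(.458,-.105,.04)));r0,c0=max(0,r-60),max(0,c-60);print(r0,c0)
a=cv2.convertScaleAbs(cv2.resize(w[r0:r0+100,c0:c0+120],(720,600),interpolation=cv2.INTER_CUBIC),alpha=1.2)
for k in range(0,720,60): a[k%600,:8]=(255,0,0);a[:8,k]=(255,0,0)
save('w4c',a)
t=capture('top');save('t4',t)
E
```

```text
[ 0.4371 -0.0649  0.1675] 21.15
110 250
```

View pics/w4c.png

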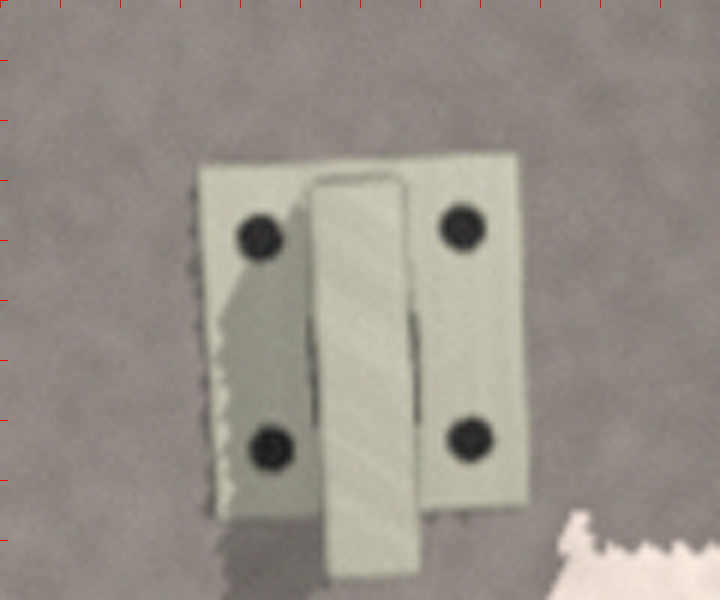

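Bracket 1's foot and plate show clearly in the crop: foot corners (168,200) to (505,528), plate top corners (182,311) to (574,420).

```bash
python3 - <<'E'
from h import *
np.set_printoptions(precision=2,suppress=True)
m=load('w4.json')
a=quad(m,(110,250),6,[(330,577),(311,182),(403,176),(420,574)],.07);b=quad(m,(110,250),6,[(222,518),(200,168),(518,153),(528,505)],.008)
print(a,b)
th=np.radians((a[2]+b[2])/2); st=sense();E=st['ee_rot'];cur=np.arctan2(E[1,0],E[0,0])
T=np.r_[(a[0]+b[0])/2000,.030];print('rz',cur-th,'shift before turn',E.T@(T-st['tcp_pos'])*1000)
E
```

```text
(array([ 458.09, -105.94]), array([ 9.2, 39.4,  9.1, 39.7]), np.float64(-60.49594689417182)) (array([ 457.9 , -105.95]), array([38.9, 43.2, 39.1, 43.4]), np.float64(-60.46823340427061))
rz -0.04603374983167008 shift before turn [ 46.08   0.   137.39]
```

arm_command --pt "40 46 0 0 0 0 -0.046" --pt "40 0 0 45 0 0 0" --pt "40 0 0 45 0 0 0" --pt "40 0 0 35 0 0 0" --pt "40 0 0 12.5 0 0 0" --pt "40 0 0 0 0 0 0" --pt "40 0 0 0 0 0 0" --pt "0 0 0 0 0 0 0"

```text
time_s: 22.05
tcp_pos: [0.4592, -0.1057, 0.031]
ee_rot: [[0.494, -0.869, 0.003], [-0.869, -0.494, 0.0], [0.001, -0.003, -1.0]]
wrist_force: [0.9, -0.3, 1.3]
gripper_width: 0.425
gripper_force: 0.0
```

arm_command --pt "0 0 0 0 0 0 0" --pt "0 0 0 0 0 0 0" --pt "0 0 0 0 0 0 0" --pt "0 0 0 0 0 0 0" --pt "0 0 0 0 0 0 0" --pt "0 0 0 0 0 0 0" --pt "0 0 0 0 0 0 0"

```text
time_s: 22.75
tcp_pos: [0.4582, -0.1058, 0.0302]
ee_rot: [[0.494, -0.869, 0.0], [-0.869, -0.494, -0.0], [0.0, -0.0, -1.0]]
wrist_force: [-1.0, 0.7, 5.8]
gripper_width: 0.116
gripper_force: 30.0
```

arm_command --pt "0 0 0 -40 0 0 0" --pt "0 0 0 -50 0 0 0" --pt "0 0 0 -20 0 0 0" --pt "0 0 0 0 0 0 0.1415" --pt "0 0 0 0 0 0 0.1415" --pt "0 0 0 0 0 0 0.1415" --pt "0 0 0 0 0 0 0.1415" --pt "0 0 0 0 0 0 0"

```text
time_s: 23.55
tcp_pos: [0.4575, -0.1058, 0.1392]
ee_rot: [[-0.049, -0.999, -0.001], [-0.999, 0.049, 0.0], [-0.0, 0.001, -1.0]]
wrist_force: [0.8, -0.7, -0.3]
gripper_width: 0.114
gripper_force: 30.0
```

arm_command --pt "0 -30.5 -38 0 0 0 0" --pt "0 -30.5 -38 0 0 0 0" --pt "0 -30.5 -37.5 0 0 0 0" --pt "0 0 0 0 0 0 0" --pt "0 0 0 0 0 0 0"

```text
time_s: 24.05
tcp_pos: [0.5758, -0.0193, 0.1384]
ee_rot: [[-0.046, -0.999, -0.002], [-0.999, 0.046, -0.0], [0.0, 0.002, -1.0]]
wrist_force: [-0.6, 0.1, -1.4]
gripper_width: 0.113
gripper_force: 30.0
```

```bash
python3 - <<'E'
from h import *
np.set_printoptions(precision=4,suppress=True)
st=sense();E=st['ee_rot'];print(st['tcp_pos'],np.degrees(np.arctan2(E[1,0],E[0,0])),st['gripper_width']*87)
print('shift',E.T@(np.array([.576,-.0205,.0355])-st['tcp_pos'])*1000)
E
```

```text
[ 0.5758 -0.0193  0.1384] -92.61383583327333 9.818813924810419
shift [  1.1376  -0.5337 102.9161]
```

arm_command --pt "0 1 -0.5 45 0 0 0" --pt "0 0 0 40 0 0 0" --pt "0 0 0 17.5 0 0 0" --pt "0 0 0 0 0 0 0" --pt "35 0 0 0 0 0 0" --pt "35 0 0 0 0 0 0" --pt "35 0 0 0 0 0 0" --pt "35 0 0 0 0 0 0"

```text
time_s: 24.85
tcp_pos: [0.5766, -0.021, 0.0381]
ee_rot: [[-0.049, -0.999, 0.002], [-0.999, 0.049, 0.0], [-0.0, -0.002, -1.0]]
wrist_force: [0.3, -0.5, 0.1]
gripper_width: 0.364
gripper_force: 0.0
```

arm_command --pt "35 0 0 -30 0 0 0" --pt "35 0 0 -50 0 0 0" --pt "70 0 0 -50 0 0 0" --pt "70 -43.5 17.5 0 0 0 0" --pt "70 -43.5 17.5 0 0 0 0" --pt "70 -43.5 17.5 0 0 0 0" --pt "70 -43.5 17.5 0 0 0 0" --pt "70 -43.5 17.5 0 0 0 0"

```text
time_s: 25.65
tcp_pos: [0.4987, 0.2021, 0.168]
ee_rot: [[-0.049, -0.999, 0.001], [-0.999, 0.049, 0.001], [-0.001, -0.001, -1.0]]
wrist_force: [1.3, -0.5, 0.5]
gripper_width: 0.782
gripper_force: 0.0
```

arm_command --pt "70 -43.5 17.5 0 0 0 0" --pt "70 -43.5 17.5 0 0 0 0" --pt "70 -43.5 17.5 0 0 0 0" --pt "70 -43.5 18 0 0 0 -0.135" --pt "70 0 0 0 0 0 -0.135" --pt "70 0 0 0 0 0 -0.135" --pt "70 0 0 0 0 0 -0.135" --pt "70 0 0 0 0 0 -0.135"

```text
time_s: 26.45
tcp_pos: [0.4374, 0.378, 0.1676]
ee_rot: [[0.591, -0.807, 0.0], [-0.807, -0.591, 0.0], [-0.0, -0.0, -1.0]]
wrist_force: [-0.3, -0.7, -0.8]
gripper_width: 0.804
gripper_force: 0.0
```

arm_command --pt "70 0 0 0 0 0 0" --pt "70 0 0 0 0 0 0"

```text
time_s: 26.65
tcp_pos: [0.4376, 0.3777, 0.1675]
ee_rot: [[0.584, -0.812, 0.0], [-0.812, -0.584, 0.0], [-0.0, -0.0, -1.0]]
wrist_force: [0.0, -0.3, 0.5]
gripper_width: 0.804
gripper_force: 0.0
```

```bash
python3 - <<'E'
from h import *
np.set_printoptions(precision=4,suppress=True)
st=sense();print(st['tcp_pos'],st['time_s'])
m=camera_model('wrist');w=capture('wrist');json.dump({k:np.array(v).tolist() for k,v in m.items()},open('w5.json','w'))
save('w5',w);r,c=map(int,proj(m,(.462,.3425,.04)));r0,c0=max(0,r-60),max(0,c-70);print(r0,c0)
a=cv2.convertScaleAbs(cv2.resize(w[r0:r0+120,c0:c0+140],(700,600),interpolation=cv2.INTER_CUBIC),alpha=1.2)
for k in range(0,700,50): a[k%600,:8]=(255,0,0);a[:8,k]=(255,0,0)
save('w5c',a)
t=capture('top');save('t5',cv2.resize(t[130:300,130:530],(800,340)))
E
```

```text
[0.4376 0.3777 0.1675] 26.65
114 242
```

View pics/w5c.png

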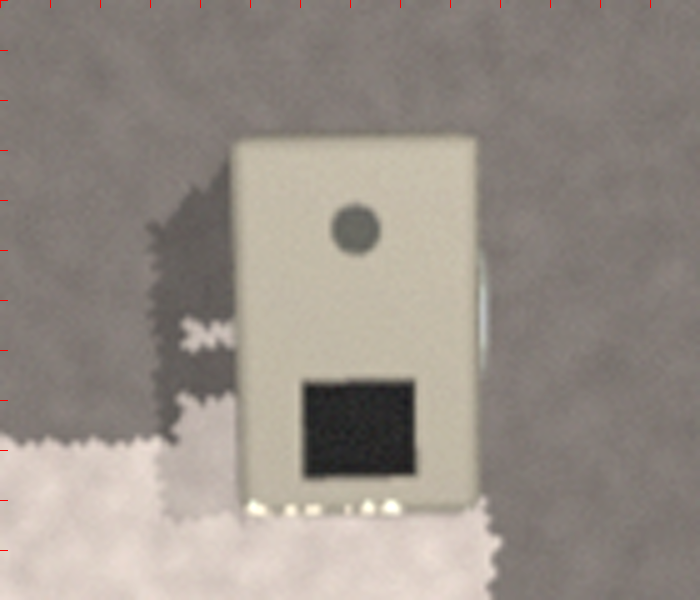

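View pics/t5.png

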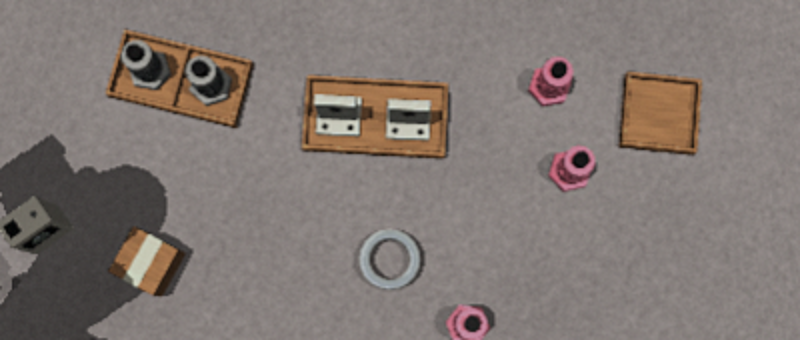

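The top crop shows both barrels upright in their own cells, both brackets standing in the long tray, and the tape, carton and pink barrels untouched. The wrist crop shows the block's top at (138,233) to (512,480).

```bash
python3 - <<'E'
from h import *
np.set_printoptions(precision=4,suppress=True)
m=load('w5.json');a=quad(m,(114,242),5,[(242,512),(233,138),(476,137),(480,508)],.07);print(a)
st=sense();E=st['ee_rot'];cur=np.arctan2(E[1,0],E[0,0])
T=np.r_[a[0]/1000,.030];print('rz',cur-np.radians(a[2]),'shift',E.T@(T-st['tcp_pos'])*1000)
E
```

```text
(array([461.2305, 342.3423]), array([29.5, 45.1, 28.8, 44.7]), np.float64(-53.150351450452185))
rz -0.019092553471209972 shift [ 42.4697   1.5773 137.4498]
```

arm_command --pt "70 42.5 1.5 0 0 0 -0.019" --pt "70 0 0 45 0 0 0" --pt "70 0 0 45 0 0 0" --pt "70 0 0 35 0 0 0" --pt "70 0 0 12.5 0 0 0" --pt "70 0 0 0 0 0 0" --pt "70 0 0 0 0 0 0" --pt "10 0 0 0 0 0 0"

```text
time_s: 27.55
tcp_pos: [0.4624, 0.3438, 0.032]
ee_rot: [[0.601, -0.799, 0.003], [-0.799, -0.601, 0.003], [-0.001, -0.004, -1.0]]
wrist_force: [0.0, 0.4, 0.3]
gripper_width: 0.769
gripper_force: 0.0
```

arm_command --pt "10 0 0 0 0 0 0" --pt "10 0 0 0 0 0 0" --pt "10 0 0 0 0 0 0" --pt "10 0 0 0 0 0 0" --pt "10 0 0 0 0 0 0" --pt "10 0 0 0 0 0 0" --pt "10 0 0 0 0 0 0" --pt "10 0 0 0 0 0 0"

```text
time_s: 28.35
tcp_pos: [0.4614, 0.3424, 0.0299]
ee_rot: [[0.601, -0.799, 0.0], [-0.799, -0.601, -0.0], [0.0, 0.0, -1.0]]
wrist_force: [-0.9, -0.4, 1.2]
gripper_width: 0.343
gripper_force: 30.0
```

arm_command --pt "10 0 0 -40 0 0 0" --pt "10 0 0 -50 0 0 0" --pt "10 0 0 -50 0 0 -0.136" --pt "10 0 0 0 0 0 -0.136" --pt "10 0 0 0 0 0 -0.136" --pt "10 0 0 0 0 0 -0.136" --pt "10 0 0 0 0 0 -0.136" --pt "10 0 0 0 0 0 -0.136"

```text
time_s: 29.15
tcp_pos: [0.461, 0.3421, 0.1692]
ee_rot: [[0.995, -0.104, -0.001], [-0.104, -0.995, -0.001], [-0.001, 0.001, -1.0]]
wrist_force: [0.3, -0.4, -1.3]
gripper_width: 0.342
gripper_force: 30.0
```

arm_command --pt "10 8.5 46 0 0 0 0" --pt "10 8.5 46 0 0 0 0" --pt "10 8.5 46 0 0 0 0" --pt "10 8.5 46 0 0 0 0" --pt "10 8.5 46 0 0 0 0" --pt "10 8.5 46 0 0 0 0" --pt "10 8.5 46 0 0 0 0" --pt "10 8.5 46 0 0 0 0"

```text
time_s: 29.95
tcp_pos: [0.4881, -0.0326, 0.1696]
ee_rot: [[0.994, -0.109, -0.0], [-0.109, -0.994, 0.0], [-0.0, -0.0, -1.0]]
wrist_force: [0.8, -0.3, -1.4]
gripper_width: 0.345
gripper_force: 30.0
```

arm_command --pt "10 8.5 46 0 0 0 0" --pt "10 8.5 46 0 0 0 0" --pt "10 8.5 46 0 0 0 0" --pt "10 8.5 46 0 0 0 0" --pt "10 8.5 46 0 0 0 0" --pt "10 0 0 0 0 0 0" --pt "10 0 0 0 0 0 0"

```text
time_s: 30.65
tcp_pos: [0.5049, -0.2651, 0.1687]
ee_rot: [[0.994, -0.113, -0.002], [-0.113, -0.994, 0.001], [-0.002, -0.001, -1.0]]
wrist_force: [0.2, -0.5, -1.7]
gripper_width: 0.343
gripper_force: 30.0
```

```bash
python3 - <<'E'
from h import *
np.set_printoptions(precision=4,suppress=True)
st=sense();print(st['tcp_pos'],st['ee_rot'][:,0],st['time_s'],st['gripper_width']*87)
m=camera_model('wrist');w=capture('wrist');json.dump({k:np.array(v).tolist() for k,v in m.items()},open('w6.json','w'))
save('w6',w)
E
```

```text
[ 0.5049 -0.2651  0.1687] [ 0.9936 -0.1125 -0.0018] 30.65 29.80748148892458
```

View pics/w6.png

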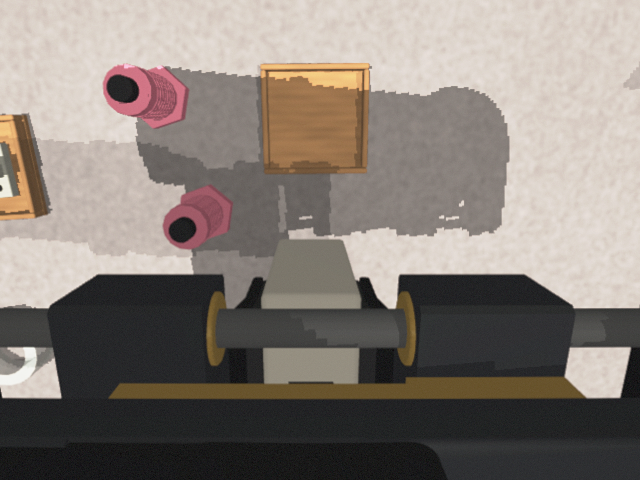

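The wrist view shows the square tray's rim corners at (64,261), (64,369), (173,366) and (173,262). The block is held straight, and the nearest pink barrel, at (215,195), is clear of the fingers.

```bash
python3 - <<'E'
from h import *
np.set_printoptions(precision=4,suppress=True)
m=load('w6.json');a=quad(m,(0,0),1,[(262,173),(261,64),(369,64),(366,173)],.016);print(a)
st=sense();E=st['ee_rot'];cur=np.arctan2(E[1,0],E[0,0])
T=np.r_[a[0]/1000,.0355];print('rz',cur-np.radians(a[2]),'shift',E.T@(T-st['tcp_pos'])*1000)
E
```

```text
(array([ 582.8411, -276.8756]), array([76.5, 74.8, 74.8, 74.8]), np.float64(-6.836192648111749))
rz 0.008396489000632931 shift [ 78.9969   4.1645 133.3595]
```

arm_command --pt "10 39.5 1.5 0 0 0 0" --pt "10 39.5 1.5 0 0 0 0" --pt "10 0 0 45 0 0 0" --pt "10 0 0 45 0 0 0" --pt "10 0 0 30 0 0 0" --pt "10 0 0 13 0 0 0" --pt "10 0 0 0 0 0 0" --pt "10 0 0 0 0 0 0"

```text
time_s: 31.5
tcp_pos: [0.5851, -0.2751, 0.038]
ee_rot: [[0.994, -0.108, 0.002], [-0.108, -0.994, -0.001], [0.002, 0.001, -1.0]]
wrist_force: [0.5, 0.1, 0.1]
gripper_width: 0.34
gripper_force: 30.0
```

arm_command --pt "54 0 0 0 0 0 0" --pt "54 0 0 0 0 0 0" --pt "54 0 0 0 0 0 0" --pt "54 0 0 0 0 0 0" --pt "54 0 0 -25 0 0 0" --pt "54 0 0 -50 0 0 0" --pt "54 0 0 -50 0 0 0" --pt "54 0 0 -30 0 0 0"

```text
time_s: 32.3
tcp_pos: [0.5853, -0.2765, 0.1968]
ee_rot: [[0.994, -0.109, 0.006], [-0.109, -0.994, -0.003], [0.007, 0.002, -1.0]]
wrist_force: [1.0, -1.8, 0.0]
gripper_width: 0.618
gripper_force: 0.0
```

arm_command --pt "54 -45 0 0 0 0 0" --pt "54 -45 0 0 0 0 0" --pt "54 -45 0 0 0 0 0" --pt "54 0 0 0 0 0 0" --pt "54 0 0 0 0 0 0" --pt "54 0 0 0 0 0 0"

```text
time_s: 32.9
tcp_pos: [0.4509, -0.2613, 0.1924]
ee_rot: [[0.994, -0.109, 0.002], [-0.109, -0.994, -0.001], [0.002, 0.0, -1.0]]
wrist_force: [-0.0, 0.6, -0.6]
gripper_width: 0.619
gripper_force: 0.0
```

```bash
python3 - <<'E'
from h import *
st=sense();print(st['tcp_pos'],st['time_s'])
t=capture('top');s=capture('scene')
save('fin',np.vstack([cv2.resize(t[130:280,130:530],(800,300)),cv2.resize(s[200:350,105:505],(800,300))]))
E
```

```text
[ 0.45091601 -0.26127804  0.19236798] 32.9
```

View pics/fin.png

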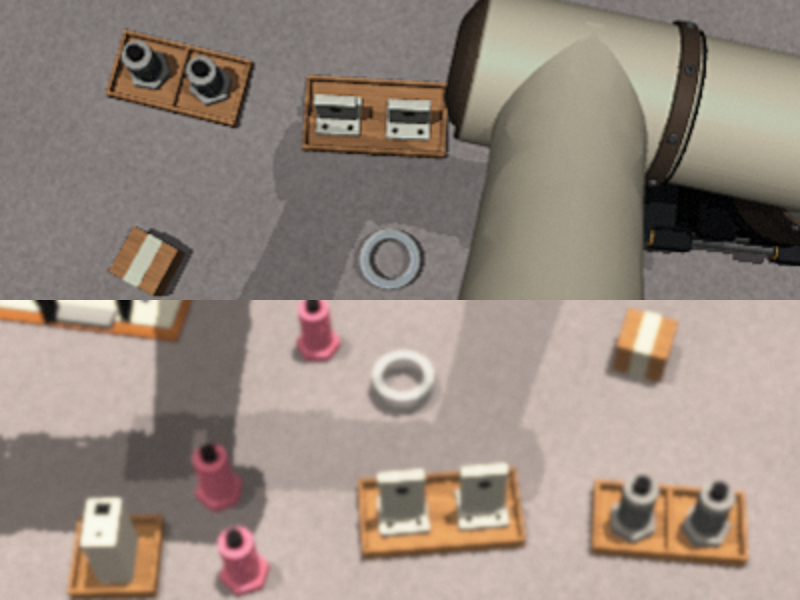

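All five parts stand upright in their trays. The tape, the carton and the pink barrels are where they were, and the arm is clear.

```bash
python3 -c "from station import finish_job; print(finish_job())"
```

```text
the job is handed in; nothing more can be done
None
```

I handed the job in at about 33 s: both grey barrels, both brackets and the white block stand upright and released in their own trays, with the tape and carton left where they were.

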